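# Pump up the air canister until its indicator pin stands fully out

## Robot

A 6-joint arm with a two-finger parallel gripper is mounted at the origin on the work surface. World frame = base frame: x ahead of the robot, y to its left, z up, the work surface at z = 0. Lengths are in m, angles in rad, forces in N, time in s.
With the tool pointing down it reaches from about 0.35 to 0.975 m from the base axis. Payload 7.1 kg.
Tool frame: the origin (TCP) lies at the centre of the arm's flange, where the gripper is bolted on; the fingertips stand 182 mm ahead of it and the grasp point (between the pads) lies 163 mm ahead of it; x points along the fingers, z is the direction in which the jaws open and shut, and the axes are right-handed (so a half turn about x gives the same grasp; the last joint's range is limited). The gripper opens to 88 mm and grips with 3 to 60 N. Pads are 20 mm wide; open, the fingers measure 115 mm over their backs; the gripper's body (75 mm by 178 mm) begins 61 mm behind the grasp point.
Start: joints at [-1.278, 0.423, 1.63, -0, 1.089, -0.019], TCP at [0.192, -0.595, 0.405] pointing down, gripper open.
Joint ranges: [-3, 3], [-0.9, 2.11], [0.09, 2.58], [-1.31, 4.45], [0.11, 2.69], [-2.54, 2.54]. Speed limits (rad/s): [2.39, 2.39, 3.01, 3.14, 3.14, 3.14].

## Interface

Orientations are given as [roll, pitch, yaw] about the fixed x, y, z axes, in that order (R = Rz(yaw) Ry(pitch) Rx(roll)).
In Python, from rig import env gives the robot as it stands.
- The arm moves only by the tool servo_tool, never from a script. Its argument "increments" is a list that holds one entry, the list of rows, each a list of 5 numbers: the finger opening in cm, from 0 to 8.78, then the shift along the tool's x, y, z in cm, then the turn about the tool's x in degrees. A call has 1 to 10 rows; each row shifts and turns the commanded pose from where the row before left it, along the tool's axes as they then stand; what a row does not reach is not made up. A row lasts 1/12 s, in which the tool goes at most 41.7 mm and 7.16 degrees, less where a joint would pass 70% of its speed; a pose out of reach is approached as far as the arm can. A call with a gripper value outside its range is refused whole. The fingers move at their own pace and stop on an object; the grip force is fixed at half the most. Time passes only in rows, so rows that do not move let the fingers close. It gives the time, the measured TCP pose, the force and the opening at its end, in the units of the state.
- env.sense(): the state, without advancing time (a new reading comes with each control period).
- env.snapshot(name): name is "scene" or "side" or "wrist"; returns a dict with "pixels" (400x640x3 uint8, red, green, blue), "mtx" (3x3 intrinsics, pixels), "dist" ([k1, k2, p1, p2, k3] as OpenCV has them; the pictures are not rectified), "world_to_cam" (4x4, takes a point from world to camera coordinates). Camera axes: x right, y down, z forward; pixel columns grow to the right and rows downward; lengths in m; the calibration is good to about 2 mm. A picture is of the moment at which its call begins. There is no depth.
- env.close_job(): hands the job in, once; it reports no verdict.
The state is a dict: "time": time; "q": joint angles; "qd": joint speeds; "joint_torque": joint torques, N m; "tool_pos": TCP position; "ee_rot": TCP orientation; "ft_force": force on the tool from outside, world axes, zero at the start; "ft_torque": the same for the moment, N m; "grip_width": opening from 0.0 (shut) to 1.0 (fully open).
Only numpy, scipy, OpenCV 4.12 (cv2) and the standard library are available. Lean on these libraries where they do the work, as an engineer would, in place of code of your own. Each camera call takes 0.05 s, during which the arm holds its last target. There are 200 camera calls.

## Task

Charge the air canister on the bench: press its spring plunger all the way down with the fingertips and let it come back up, again and again, until the indicator pin beside it stands fully out. Only push: do not touch the pin, lift the canister, tip it or shove it along the bench, and leave everything else where it is. Finish with the plunger back up.

Things in the scene. Friction and masses are not known exactly. Their poses are not given: they have to be found in the camera images.
- canister: squat bare-aluminium air canister, 128 mm in diameter and 108 mm high to its flat top, with a rubber foot, standing loose on the bench (about 1.8 kg). Origin: centre of its underside; z up. The plunger stands on its top 14 mm to the -x side of the centre, the thin indicator pin 44 mm to the +x side (58 mm between their axes); a brass nipple sticks out 16 mm from its side at -x, 60 mm up.
- plunger_top (a point): centre of the top of the plunger's black mushroom head, which is 52 mm in diameter (flat over about the middle 40 mm) and 19 mm thick; with the plunger up it is 175 mm above the bench, fully down 149 mm.
- plunger (a joint): how far the plunger is pressed down, in m: 0 up, 0.026 fully down on its stop. A spring returns it when it is let go; pressing takes about 5 N at the top and 11 N just above the stop. Strokes should go all the way down and all the way back up: shorter ones (under about 22 mm) lift the pin less or not at all, and cannot bring it fully out.
- indicator_top (a point): tip of the indicator pin, a plain steel rod 10 mm in diameter that rises out of a 19 mm collar on the canister's top; 119 mm above the bench at pin value 0, 164 mm when fully out.
- indicator (a joint): how far the pin stands out, in m: from 0 to 16 mm at the start, 0.045 fully out (above 0.043 will do). Each full plunger stroke lifts it about 8 mm (the first between 5 and 20 mm) by a ratchet during the down stroke; it stays where it is when the plunger returns. Three to five full strokes are needed; more do no harm.
- bottle_mid (a point): aluminium bottle with screw cap, 68 mm in diameter, 190 mm high, loose; the point is half-way up. Not to be moved.
- jar_mid (a point): glass jar with steel lid, 72 mm in diameter, 100 mm high, loose; the point is half-way up. Not to be moved.
- funnel: blue funnel standing mouth down, 100 mm in diameter, 100 mm high, loose; origin at the centre of its underside. Not to be moved.
- brush: wooden hand brush lying along its x axis, about 190 mm long, 40 mm high, loose; origin on its underside near the middle. Not to be moved.
- tyre_pump: steel hand bicycle pump lying along its x axis, about 285 mm long, 36 mm high, loose; origin on its underside at the middle. Not to be moved.
- patch_tray: small grey plastic tray 80 by 60 mm, 30 mm high, loose; origin at the centre of its underside. Not to be moved.
Mind the look-alikes: they are no part of the job. Leave any red look-alike of the canister alone.

How it is judged:
By the outcome, as a careful person would: the job done as asked, in the order asked, and still so for the second after the job is handed in, with the robot touching nothing.
It also fails if it takes over 42 s, if anything falls off the work surface, if the arm or the gripper's body presses on something with over 40 N, if the wrist force passes 120 N, or if a joint passes its speed limit or range.

## Working session

There is one attempt and no reset: what is moved stays moved. The work goes in short steps, Python scripts to look and compute and a tool call to move; the robot and the scene stay as the last step left them, time stands still between calls to the robot, and variables do not carry over. Pictures are saved under pics/ and viewed, about 8 in all and at most 12, crops included, and the job is handed in when it is done.

Besides the shell and the picture viewer there is one more tool, called after ">>>" as name([rows], argument=value, ...), one row to a line, values as JSON. servo_tool: Moves the arm, as the interface text tells. Its arguments: {"type":"object","properties":{"increments":{"type":"array","items":{"type":"array","items":{"type":"array","items":{"type":"number"}}}}},"required":["increments"]}

```bash
mkdir -p pics
cat > h.py <<'E'
import numpy as np, cv2
from rig import env
def snap(n,f=None):
    s=env.snapshot(n)
    np.savez(f'pics/{n}.npz',**{k:np.array(s[k]) for k in s})
    cv2.imwrite(f or f'pics/{n}.png',np.array(s['pixels'])[:,:,::-1]); return s
def ray(s,uv):
    p=cv2.undistortPoints(np.array([[uv]],float),np.array(s['mtx']),np.array(s['dist']))[0,0]
    T=np.array(s['world_to_cam']);R=T[:3,:3];o=-R.T@T[:3,3];return o,R.T@np.array([*p,1])
def atz(s,uv,z):
    o,d=ray(s,uv);return o+d*(z-o[2])/d[2]
def proj(s,P):
    T=np.array(s['world_to_cam']);return cv2.projectPoints(np.array(P,float).reshape(-1,3),cv2.Rodrigues(T[:3,:3])[0],T[:3,3],np.array(s['mtx']),np.array(s['dist']))[0][:,0]
E
python3 - <<'E'
from h import *
snap('scene');snap('side')
s=env.sense();print({k:np.round(v,3) for k,v in s.items()})
E
```

```text
{'time': np.float64(0.1), 'q': array([-1.278,  0.424,  1.631,  0.   ,  1.089, -0.019]), 'qd': array([-0.001, -0.001, -0.003,  0.001,  0.001, -0.   ]), 'joint_torque': array([-1.0000e-03, -5.4561e+01, -2.7432e+01,  6.5000e-02,  1.9000e-02,
       -0.0000e+00]), 'tool_pos': array([ 0.192, -0.595,  0.404]), 'ee_rot': array([3.114, 1.569, 1.855]), 'ft_force': array([ 0.132, -0.005,  0.361]), 'ft_torque': array([-0.016, -0.008, -0.055]), 'grip_width': np.float64(1.002)}
```

View pics/scene.png

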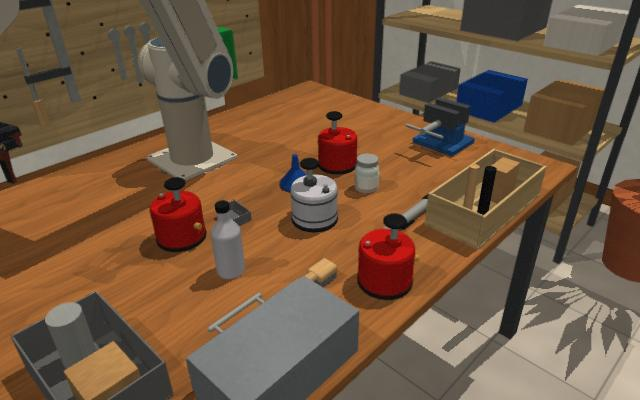

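View pics/side.png

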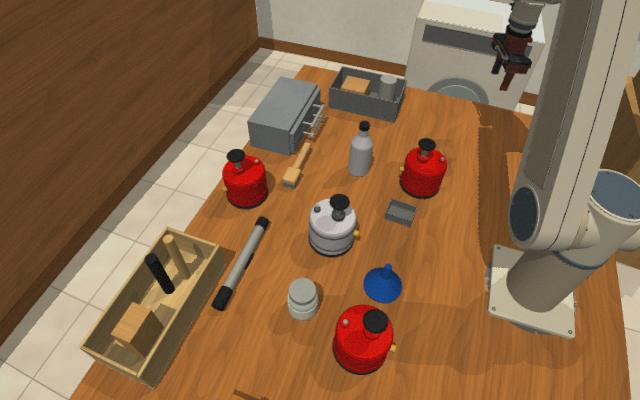

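The bare-aluminium canister is at scene (315,203) and side (332,228). The look-alikes are all red, at scene (337,150), (178,215) and (387,258), so I choose the aluminium one. Next is one close crop from both views.

Run:
```python
from h import *
a=cv2.imread('pics/scene.png')[150:240,270:370];b=cv2.imread('pics/side.png')[185:275,285:385]
cv2.imwrite('pics/c1.png',np.hstack([cv2.resize(x,None,fx=4,fy=4,interpolation=cv2.INTER_CUBIC) for x in(a,b)]))
```

```text
(no output)
```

View pics/c1.png

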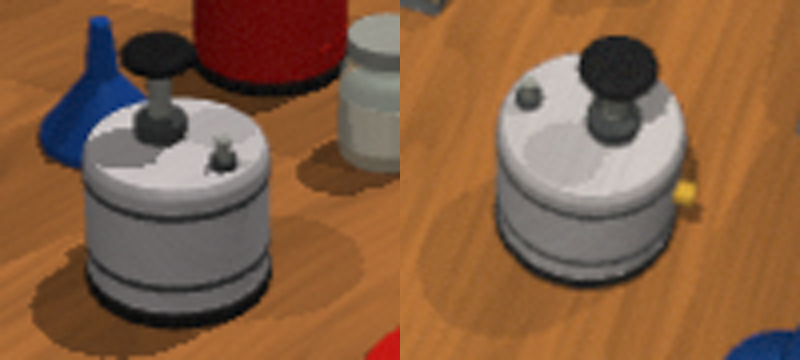

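The crop shows the silver canister. The plunger head top is at scene (309,162) and side (339.5,201); the pin tip is at scene (325.7,185) and side (316.5,207).

Run:
```python
from h import *
S={n:dict(np.load(f'pics/{n}.npz')) for n in('scene','side')}
for nm,z,a,b in[('head',.175,(309.3,162.3),(339.5,200.8)),('pin',.122,(325.7,185),(316.6,207.5)),('bottle top',.19,(222,206),(364.5,126)),('jar top',.1,(368,159),(303,287)),('funnel tip',.1,(295,154),(388,266)),('red1 head',.175,(334,116),(376,321)),('red2',.175,(175,183),(427,145)),('red3',.175,(396,221),(236,156))]:
    print(nm,atz(S['scene'],a,z).round(4),atz(S['side'],b,z).round(4))
    o,d=ray(S['scene'],a);p,e=ray(S['side'],b)
    t=np.linalg.lstsq(np.c_[d,-e],p-o,rcond=None)[0];print('   tri',((o+d*t[0]+p+e*t[1])/2).round(4))
from scipy.spatial.transform import Rotation as R
print(R.from_euler('xyz',env.sense()['ee_rot']).as_matrix().round(3))
```

```text
head [0.5391 0.0231 0.175 ] [0.5306 0.0322 0.175 ]
   tri [0.5321 0.029  0.1703]
pin [0.5868 0.0333 0.122 ] [0.5894 0.0316 0.122 ]
   tri [0.5887 0.0321 0.1232]
bottle top [ 0.5588 -0.2642  0.19  ] [ 0.5454 -0.2487  0.19  ]
   tri [ 0.5475 -0.2577  0.1821]
jar top [0.5519 0.2467 0.1   ] [0.5448 0.2443 0.1   ]
   tri [0.5478 0.2462 0.0993]
funnel tip [0.3732 0.1255 0.1   ] [0.3752 0.1223 0.1   ]
   tri [0.3753 0.1234 0.1016]
red1 head [0.3874 0.2799 0.175 ] [0.37   0.2985 0.175 ]
   tri [0.3709 0.2954 0.1656]
red2 [ 0.3744 -0.2682  0.175 ] [ 0.361  -0.2516  0.175 ]
   tri [ 0.3608 -0.2615  0.1666]
red3 [ 0.858  -0.0348  0.175 ] [ 0.8414 -0.0186  0.175 ]
   tri [ 0.8489 -0.0254  0.1659]
[[-0.     0.952  0.307]
 [ 0.001  0.307 -0.952]
 [-1.     0.    -0.001]]
```

>>> servo_tool([
  [[0,-1,1,-1,0],[0,-1,2,-2,0],[0,0,2.5,-2.4,0],[0,0,2.5,-2.4,0],[0,0,2.5,-2.4,0],[0,0,2.5,-2.4,0],[0,0,2.5,-2.4,0],[0,0,2.5,-2.4,0],[0,0,2.5,-2.4,0],[0,0,2.5,-2.4,0]],
])

```text
time: 0.93
tool_pos: [0.3429, -0.3113, 0.4245]
ee_rot: [-2.808, 1.57, 2.216]
ft_force: [0.4, -0.9, 0.3]
grip_width: 0.28
```

>>> servo_tool([
  [[0,0,2.5,-2.4,0],[0,0,2.5,-2.4,0],[0,0,2.5,-2.4,0],[0,0,2.5,-2.4,0],[0,0,2.5,-2.4,0],[0,0,2.5,-2.4,0],[0,0,2.5,-2.4,0],[0,0,2.5,-2.4,0],[0,0,2.5,-2.4,0],[0,0,2.5,-2.4,0]],
])

```text
time: 1.77
tool_pos: [0.5073, -0.0061, 0.4245]
ee_rot: [-1.828, 1.57, -3.087]
ft_force: [0.7, -0.6, 0.3]
grip_width: 0.002
```

>>> servo_tool([
  [[0,0,1.5,-1.2,0],[0,0,1,-0.7,0],[0,0,0,0,0],[0,0,0,0,0]],
])

```text
time: 2.1
tool_pos: [0.5246, 0.0177, 0.4243]
ee_rot: [-1.602, 1.57, -2.86]
ft_force: [-0.5, 0.1, 0.2]
grip_width: 0.008
```

Run:
```python
from h import *
from scipy.spatial.transform import Rotation as R
s=env.sense();M=R.from_euler('xyz',s['ee_rot']).as_matrix();print(s['tool_pos'].round(4) if hasattr(s['tool_pos'],'round') else s['tool_pos'],M.round(3), s['time'])
d=np.array([.532,.028,s['tool_pos'][2]])-s['tool_pos'];print('tool delta cm',(M.T@d*100).round(2))
w=snap('wrist');c=snap('side')
print(proj(w,[[.532,.028,.175],[.588,.032,.122]]),proj(c,[list(np.array(s['tool_pos'])-[0,0,.182])]))
b=cv2.resize(np.array(c['pixels'])[130:280,260:410,::-1],(400,400),interpolation=cv2.INTER_CUBIC)
cv2.imwrite('pics/c2.png',np.hstack([cv2.resize(np.array(w['pixels'])[:,120:520,::-1],(400,400)),b]))
```

```text
[0.5246 0.0177 0.4243] [[-0.001  0.952  0.308]
 [-0.     0.308 -0.952]
 [-1.    -0.001 -0.   ]] 2.1
tool delta cm [-0.    1.02 -0.75]
[[315.1426799  198.89601339]
 [330.50091972 127.7571381 ]] [[345.69691494 178.65211561]]
```

View pics/c2.png

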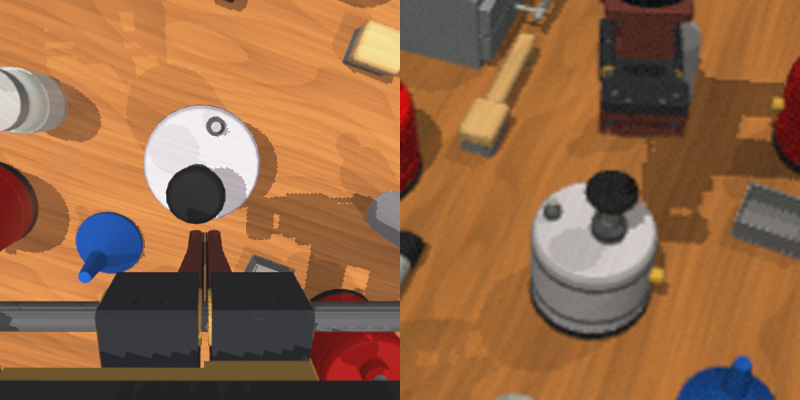

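>>> servo_tool([
  [[0,0,0.6,-0.4,0],[0,0.5,0.6,-0.35,0],[0,1,0,0,0],[0,0.5,0,0,0],[0,0,0,0,0]],
])

```text
time: 2.62
tool_pos: [0.5333, 0.0286, 0.4028]
ee_rot: [-1.833, 1.567, -3.092]
ft_force: [-0.0, -0.3, -0.5]
grip_width: 0.004
```

Run:
```python
from h import *
s=env.sense();print(s['tool_pos'])
im=[]
for n,d in(('scene',(70,60)),('side',(70,90))):
    c=snap(n);p=proj(c,[list(np.array(s['tool_pos'])-[0,0,.182])])[0];print(p)
    u,v=[int(t) for t in p];u0,v0=u-50,v-60
    im.append(cv2.resize(np.array(c['pixels'])[v0:v0+120,u0:u0+100,::-1],(400,480),interpolation=cv2.INTER_CUBIC));print(u0,v0)
cv2.imwrite('pics/c3.png',np.hstack(im))
```

```text
[0.53334131 0.02857688 0.40276071]
[308.70486652 144.86757994]
258 84
[340.12550408 187.02332988]
290 127
```

View pics/c3.png

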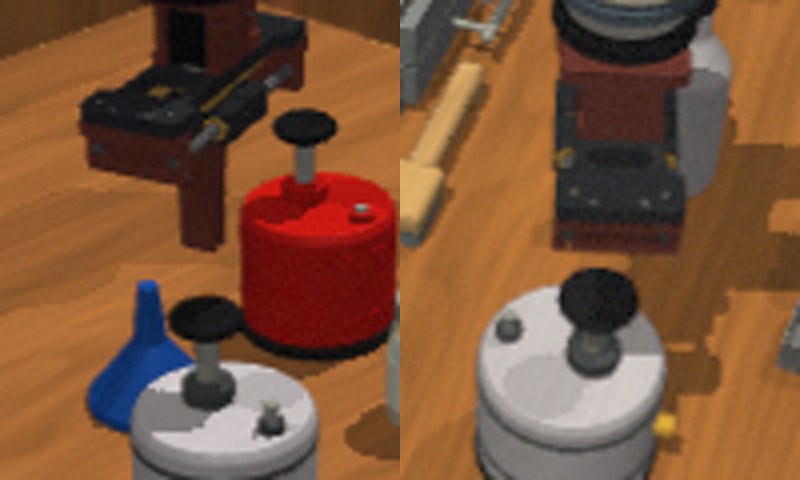

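The fingertips stand centred above the head: tip at crop (203,243), head at (207,315). I start the first stroke slowly.

>>> servo_tool([
  [[0,1,0,0,0],[0,1.5,0,0,0],[0,1.5,0,0,0],[0,1,0,0,0],[0,0.7,0,0,0],[0,0.5,0,0,0],[0,0,0,0,0],[0,0,0,0,0]],
])

```text
time: 3.38
tool_pos: [0.5339, 0.0287, 0.3428]
ee_rot: [-1.831, 1.57, -3.09]
ft_force: [-3.6, -0.4, 8.5]
grip_width: 0.006
```

>>> servo_tool([
  [[0,0.5,0,0,0],[0,0.4,0,0,0],[0,0.3,0,0,0],[0,0,0,0,0],[0,0,0,0,0]],
])

```text
time: 3.8
tool_pos: [0.5339, 0.0287, 0.3314]
ee_rot: [-1.612, 1.571, -2.871]
ft_force: [-4.8, -1.3, 11.2]
grip_width: 0.009
```

>>> servo_tool([
  [[0,0.1,0,0,0],[0,0.1,0,0,0],[0,0,0,0,0],[0,0,0,0,0]],
])

```text
time: 4.13
tool_pos: [0.5339, 0.0287, 0.3308]
ee_rot: [1.165, 1.57, -0.094]
ft_force: [-9.0, -0.2, 22.7]
grip_width: 0.005
```

>>> servo_tool([
  [[0,-0.5,0,0,0],[0,-1,0,0,0],[0,-1,0,0,0],[0,-1,0,0,0],[0,-0.5,0,0,0],[0,0,0,0,0],[0,0,0,0,0]],
])

```text
time: 4.72
tool_pos: [0.534, 0.0287, 0.3686]
ee_rot: [1.301, 1.57, 0.042]
ft_force: [-0.1, 0.3, -0.5]
grip_width: 0.004
```

Run:
```python
from h import *
s=env.sense();print(s['tool_pos'],s['ft_force'])
c=snap('scene')
a=np.array(c['pixels'])[150:240,270:370,::-1]
cv2.imwrite('pics/c4.png',np.hstack([cv2.resize(x,None,fx=4,fy=4,interpolation=cv2.INTER_CUBIC) for x in(cv2.imread('pics/c1.png')[::4,:400:4],a)]))
```

```text
[0.53395726 0.02870858 0.36858119] [-0.09218208  0.25530063 -0.5157523 ]
```

View pics/c4.png

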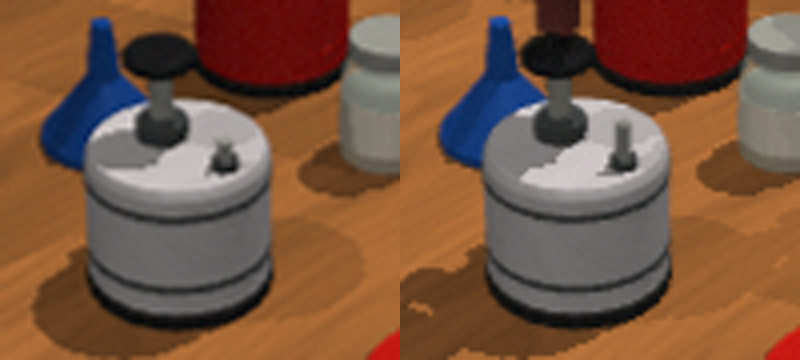

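Canister and neighbours have not moved, and the pin rose by about 15 mm or more. I continue with full strokes.

>>> servo_tool([
  [[0,0.7,0,0,0],[0,1,0,0,0],[0,1,0,0,0],[0,0.7,0,0,0],[0,0.3,0,0,0],[0,0.2,0,0,0],[0,0,0,0,0],[0,0,0,0,0]],
])

```text
time: 5.43
tool_pos: [0.5344, 0.0287, 0.3308]
ee_rot: [1.285, 1.57, 0.026]
ft_force: [-4.5, -0.8, 23.7]
grip_width: 0.005
```

>>> servo_tool([
  [[0,-0.5,0,0,0],[0,-1,0,0,0],[0,-1,0,0,0],[0,-1,0,0,0],[0,-0.4,0,0,0],[0,0,0,0,0],[0,0,0,0,0]],
])

```text
time: 6.02
tool_pos: [0.5336, 0.0287, 0.3679]
ee_rot: [-1.851, 1.57, -3.11]
ft_force: [-0.5, 0.4, 0.2]
grip_width: 0.008
```

>>> servo_tool([
  [[0,0.7,0,0,0],[0,1,0,0,0],[0,1,0,0,0],[0,0.7,0,0,0],[0,0.3,0,0,0],[0,0.2,0,0,0],[0,0,0,0,0],[0,0,0,0,0]],
])

```text
time: 6.68
tool_pos: [0.5342, 0.0287, 0.3308]
ee_rot: [1.291, 1.57, 0.032]
ft_force: [-5.8, 0.9, 24.0]
grip_width: 0.007
```

>>> servo_tool([
  [[0,-0.5,0,0,0],[0,-1,0,0,0],[0,-1,0,0,0],[0,-1,0,0,0],[0,-0.4,0,0,0],[0,0,0,0,0],[0,0,0,0,0]],
])

```text
time: 7.27
tool_pos: [0.5336, 0.0287, 0.3679]
ee_rot: [-1.865, 1.57, -3.124]
ft_force: [0.2, -0.1, -0.5]
grip_width: 0.007
```

>>> servo_tool([
  [[0,0.7,0,0,0],[0,1,0,0,0],[0,1,0,0,0],[0,0.7,0,0,0],[0,0.3,0,0,0],[0,0.2,0,0,0],[0,0,0,0,0],[0,0,0,0,0]],
])

```text
time: 7.93
tool_pos: [0.5342, 0.0287, 0.3308]
ee_rot: [1.282, 1.57, 0.023]
ft_force: [-5.6, -0.5, 24.9]
grip_width: 0.006
```

>>> servo_tool([
  [[0,-0.5,0,0,0],[0,-1,0,0,0],[0,-1,0,0,0],[0,-1,0,0,0],[0,-0.4,0,0,0],[0,0,0,0,0],[0,0,0,0,0]],
])

```text
time: 8.52
tool_pos: [0.5336, 0.0287, 0.3678]
ee_rot: [-1.846, 1.57, -3.105]
ft_force: [-0.2, 0.0, 0.8]
grip_width: 0.007
```

>>> servo_tool([
  [[0,0.7,0,0,0],[0,1,0,0,0],[0,1,0,0,0],[0,0.7,0,0,0],[0,0.3,0,0,0],[0,0.2,0,0,0],[0,0,0,0,0],[0,0,0,0,0]],
])

```text
time: 9.18
tool_pos: [0.5343, 0.0287, 0.3308]
ee_rot: [1.342, 1.57, 0.083]
ft_force: [-5.9, -0.2, 24.0]
grip_width: 0.004
```

>>> servo_tool([
  [[0,-0.5,0,0,0],[0,-1,0,0,0],[0,-1,0,0,0],[0,-1,0,0,0],[0,-1.4,0,0,0],[0,-2,0,0,0],[0,-1,0,0,0],[0,0,0,0,0],[0,0,0,0,0]],
])

```text
time: 9.93
tool_pos: [0.5338, 0.0287, 0.4081]
ee_rot: [-2.044, 1.571, 2.98]
ft_force: [-0.7, -0.5, -1.0]
grip_width: 0.008
```

Run:
```python
from h import *
s=env.sense();print(s['tool_pos'],s['ft_force'],s['time'])
A=np.array(snap('scene')['pixels'])[:,:,::-1];B=np.array(snap('side')['pixels'])[:,:,::-1]
f=lambda x:cv2.resize(x,None,fx=4,fy=4,interpolation=cv2.INTER_CUBIC)
c=dict(np.load('pics/scene.npz'))
d=.058/np.hypot(.056,.004)
for z in(.119,.154,.162,.164):print(z,proj(c,[[.588,.0325,z]]))
cv2.imwrite('pics/c5.png',np.hstack([f(A[150:240,270:370]),f(B[185:275,285:385])]))
```

```text
[0.53382973 0.02871213 0.40811695] [-0.66887125 -0.54561604 -0.97776495] 9.9333
0.119 [[325.84624339 186.28407734]]
0.154 [[325.70673291 174.52303008]]
0.162 [[325.67430725 171.78595503]]
0.164 [[325.66616896 171.09878695]]
```

View pics/c5.png

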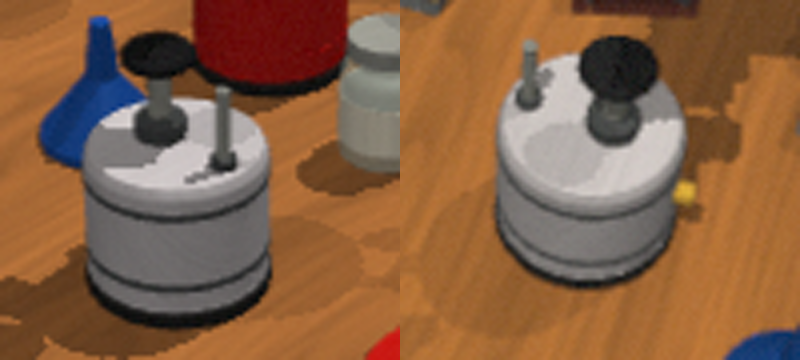

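The pin looks fully out: tip at scene row ≈171.5–172, against 171.1 expected at the pin's limit. Two more full strokes do no harm and give margin.

>>> servo_tool([
  [[0,1,0,0,0],[0,2,0,0,0],[0,1.7,0,0,0],[0,1,0,0,0],[0,1,0,0,0],[0,0.7,0,0,0],[0,0.3,0,0,0],[0,0.2,0,0,0],[0,0,0,0,0],[0,0,0,0,0]],
])

```text
time: 10.87
tool_pos: [0.5336, 0.0287, 0.3308]
ee_rot: [-1.852, 1.569, -3.111]
ft_force: [-9.0, -0.9, 23.3]
grip_width: 0.005
```

>>> servo_tool([
  [[0,-0.5,0,0,0],[0,-1,0,0,0],[0,-1,0,0,0],[0,-1,0,0,0],[0,-0.4,0,0,0],[0,0,0,0,0],[0,0,0,0,0]],
])

```text
time: 11.45
tool_pos: [0.5338, 0.0287, 0.3682]
ee_rot: [-1.809, 1.57, -3.068]
ft_force: [0.2, -0.7, 0.5]
grip_width: 0.005
```

>>> servo_tool([
  [[0,0.7,0,0,0],[0,1,0,0,0],[0,1,0,0,0],[0,0.7,0,0,0],[0,0.3,0,0,0],[0,0.2,0,0,0],[0,0,0,0,0],[0,0,0,0,0]],
])

```text
time: 12.12
tool_pos: [0.5344, 0.0287, 0.3308]
ee_rot: [1.306, 1.57, 0.047]
ft_force: [-5.4, 0.1, 23.5]
grip_width: 0.007
```

>>> servo_tool([
  [[0,-0.5,0,0,0],[0,-1,0,0,0],[0,-1,0,0,0],[0,-1,0,0,0],[0,-1.4,0,0,0],[0,-2,0,0,0],[0,-1,0,0,0],[0,0,0,0,0],[0,0,0,0,0]],
])

```text
time: 12.87
tool_pos: [0.5338, 0.0287, 0.4081]
ee_rot: [-2.073, 1.571, 2.951]
ft_force: [0.1, -0.5, -0.1]
grip_width: 0.008
```

Run:
```python
from h import *
o=cv2.imread('pics/c5.png')
s=env.sense();print(s['tool_pos'],s['ft_force'],s['time'])
A=np.array(snap('scene')['pixels'])[:,:,::-1];B=np.array(snap('side')['pixels'])[:,:,::-1]
f=lambda x:cv2.resize(x,None,fx=4,fy=4,interpolation=cv2.INTER_CUBIC)
n=np.hstack([f(A[150:240,270:370]),f(B[185:275,285:385])])
print('changed px on canister, scene+side', (cv2.absdiff(o,n).max(2)>60).sum())
cv2.imwrite('pics/c6.png',n)
```

```text
[0.53383921 0.02870386 0.40813415] [ 0.0554922  -0.54012989 -0.09926348] 12.8667
changed px on canister, scene+side 0
```

View pics/c6.png

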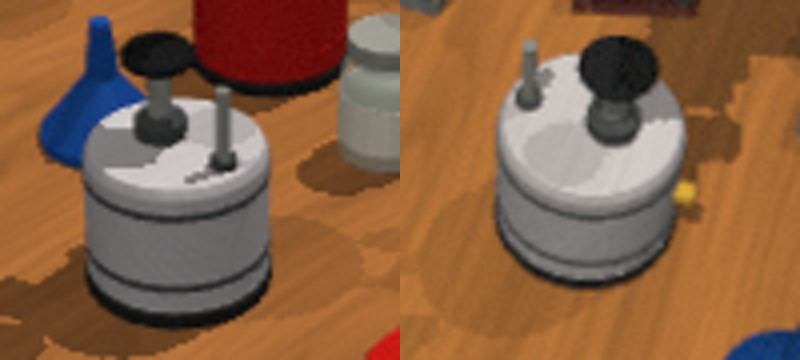

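The two pictures match: the two extra strokes did not lift the pin further (tip still at scene row ≈172), so it is at its limit. The plunger is up and the canister has not moved.

```bash
python3 -c "
from rig import env
print(env.close_job())"
```

```text
the job is handed in; nothing more can be done
None
```

I charged the bare-aluminium canister with seven full plunger strokes using the closed fingertips, and handed the job in at about 13 s of the 42 s allowed.

- **Strokes:** Each stroke went down to the stop, with the fingertips at about 149 mm and a vertical force of 23–25 N. Each was then fully released, with the force back to about zero.
- **Indicator pin:** The tip's image position was 0.5–1 px lower than I calculated for fully out, which is within my reading error. The last two strokes lifted it no further, so I take it to be at its end.
- **Final state:** The plunger is up, and the fingertips hang about 50 mm above it, touching nothing. The canister and the things in the crops around it look unmoved. I did not compare the rest of the scene after the strokes.
- **Unexplained:** A sideways force of up to 9 N showed at the bottom of the strokes. I found no cause for it, and it did not visibly move the canister.

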